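Clamp a block in the bench ratchet clamp

TASK

Get the wood block by the red bar clamp held in that clamp. Press the clamp's yellow release down and, keeping it pressed, push the sliding jaw all the way back to its end stop; push the block gently along the bench into the throat until it meets the steel bar; then push the sliding jaw up against it until the jaw's sprung pad is pressed home, and come clear. Only push and press: do not squeeze the block in the fingers or lift it, and leave the other things on the bench alone.

Things in the scene. Friction and masses are not known exactly. Their poses are not given: they have to be found in the camera images.
- clamp: Red ratchet bar clamp fixed to the bench. Origin on the bench under the middle line of its steel bar (24 mm wide, 22 mm high, teeth to 24.5 mm). y: along the bar to the fixed jaw, x: across the bar, away from the throat. Bar from y = -200 to +155 mm; end-stop foot at y = -175 mm. Both jaws stick out from the bar to x = -85 mm, 48 mm high; nothing on it is above 70 mm.
- clamp_jaw (a joint): Sliding jaw along the bar, m, growing as it moves back (to the clamp's -y): 0 to 0.105 (end stop). Gap from fixed jaw to relaxed pad = 0.060 + this. A pawl in the bar's teeth (5 mm pitch) keeps it from moving back unless the release is held down; towards the fixed jaw it can always be pushed, clicking over the teeth, with about 5 N.
- clamp_release (a joint): Release lever, rad: 0 up, 0.22 fully pressed. It springs back when let go; the jaw is free to go back above about 0.15. Pressing the middle of the yellow pad takes about 2 N at first, 5 N fully down.
- release_pad (a point): Centre of the yellow pad's top when up (22 mm across, 32 mm along the bar), 52 mm above the bench; pressed, its middle goes 10 mm down. Rides on the sliding jaw, in a recess open at both sides: jaw plate (top 48 mm) 26 mm away towards the clamp's +y, housing wall (top 70 mm) 26 mm away towards -y. A fingertip pressing the pad can push that wall to take the jaw back.
- jaw_back (a point): On the flat back of the sliding jaw's arm, which looks to the clamp's -y: 66 mm wide, 3 to 48 mm high. The point is 55 mm from the bar's middle line on the throat side, 25 mm above the bench. Pushing here to the clamp's +y closes the jaw. The release housing beside it stays over the bar (within 20 mm of its middle line).
- clamp_pad (a joint): How far the sprung black pad on the sliding jaw is pressed in, in m: 0 out, 0.010 pressed home. Spring 1 N/mm, 11 N when home. When the jaw is let go it may slip back by up to one tooth (5 mm).
- seat (a point): Point on the bench, where the middle of the block's underside comes when the block touches both the fixed jaw's black face (60 mm from here to the clamp's +y) and the bar's front face, the back of the throat (22.5 mm from here to +x). Its axes are the clamp's.
- block: Pale pine block, 45 (its x) x 120 (its y) x 45 mm high, origin at the centre of its underside. Loose on the bench in front of the throat, long side roughly along the bar, roughly facing the middle of the fully opened throat (165 mm long). To be clamped by its ends, a long side against the bar.
- masking_tape: Roll of masking tape, bystander, 85 mm across, 19 mm high.
- glue_bottle: White glue bottle with an orange nozzle, bystander, 168 mm high.
- oil_can: Red oil can, bystander, 121 mm high.
- screwdriver: Orange screwdriver, bystander, 208 mm long.
- sanding_block: Brown sanding block, bystander, 62 x 100 x 32 mm.

How it is judged (in metres and radians):
On the way, in this order (a step that is already met when the one before it is completed fails the run):
1. the release is pressed while the jaw is still forward (value of joint clamp_release above 0.15 rad and value of joint clamp_jaw below 0.07 m), for 0.1 s.
2. the sliding jaw is back at its end stop, the block not yet in the throat (value of joint clamp_jaw above 0.1 m and x of block in the frame of clamp below -0.09 m), for 0.1 s.
3. the block is in the open throat against the bar (x of block in the frame of seat above -0.01 m and y of block in the frame of seat between -0.05 and 0.005 m and value of joint clamp_jaw above 0.06 m and value of joint clamp_pad below 0.002 m), for 0.1 s.
At the end, for the whole second after the job is handed in: The block lies flat and square between the jaws (within 5 degrees), its end on the fixed jaw and its long side within 12 mm of the bar, and is held by the ratchet: the sprung pad is pressed in by at least 3 mm, the release is up, and everything is at rest (value of joint clamp_pad above 0.003 m and value of joint clamp_jaw between 0.046 and 0.06 m and value of joint clamp_release below 0.13 rad and x of block in the frame of seat between -0.012 and 0.006 m and y of block in the frame of seat between -0.005 and 0.005 m and angle between the y axis of block and the y axis of clamp, either way round below 0.09 rad and angle between block's own z axis and vertical below 0.05 rad and height (world z) of block below 0.004 m and linear speed of block below 0.01 m/s); the robot touches nothing.
It fails at once if the block is lifted or tipped (height (world z) of block above 0.01 m or angle between block's own z axis and vertical above 0.25 rad).
It fails at once if the block is squeezed in the fingers or shoved hard (over 40 N) (contact force between the fingers and block above 40 N).
It fails at once if a bystander is moved by more than 25 mm (distance of any of masking_tape, glue_bottle, oil_can, screwdriver, sanding_block from where it was at the start of the episode above 0.025 m).
It also fails if it takes over 61 s, if anything falls off the work surface, if the arm or the gripper's body presses on something with over 40 N, if the wrist force passes 120 N, or if a joint passes its speed limit or range.

ROBOT

A 6-joint arm with a two-finger parallel gripper is mounted at the origin on a cart in front of the work surface, level with it; the furniture and walls round the work are solid. World frame = base frame: x ahead of the robot, y to its left, z up, the work surface at z = 0. Lengths are in m, angles in degrees, forces in N, time in s.
With the tool pointing down it reaches from about 0.25 to 0.8 m from the base axis. Payload 3.9 kg.
Tool frame: the origin (TCP) lies midway between the tips of the shut fingers; the grasp point (between the pads) lies 19 mm behind it (ctrl.grip_depth is the distance from the TCP to the grasp point, in m); z points along the fingers, y is the line along which they close (so a half turn about z gives the same grasp; the last joint's range is limited). The gripper opens to 85 mm and grips with 20 to 120 N. Pads are 22 mm wide; open, the fingers measure 114 mm over their backs; the gripper's body (76 mm by 85 mm) begins 54 mm behind the grasp point. The pads swing forward as they close: fully open they stand 13 mm farther back than shut.
Start: joints at [-75.802, 14.897, -7.913, 67.191, 0, 90], TCP at [0.129, -0.509, 0.231] pointing down, gripper open.
Joint ranges: [-159.42, 159.42], [-47.68, 98.78], [-73.54, 78.23], [-108.79, 121.32], [-90, 84.71], [-180, 180]. Speed limits (degrees/s): [147.25, 147.25, 180, 180, 180, 180].

INTERFACE

Orientations are given as a 3x3 rotation matrix whose columns are the frame's x, y, z axes.
In Python, from cell import ctrl, read_camera, camera_params gives the robot as it stands. The module is installed in compiled form; this text tells all that it offers.
- The arm moves only by the shell command python3 -m crank 'ROWS' [FORCE]. ROWS is JSON, a list of rows, each a list of 3 entries, a list of its own where there are three numbers: the shift along the tool's x, y, z in m, then the turn about the tool's z in degrees, then the gripper command: -1 is fully open, 1 is shut, values between are in proportion. A call has 1 to 12 rows; each row shifts and turns the commanded pose from where the row before left it, along the tool's axes as they then stand; what a row does not reach is not made up. A row lasts 1/10 s, in which the tool goes at most 50 mm and 8.59 degrees, less where a joint would pass 70% of its speed; a pose out of reach is approached as far as the arm can. A call is refused whole if a number of a shift passes 0.05 or a number of a turn 8.59, either way. A call with a gripper value outside its range is refused whole. The fingers move at their own pace and stop on an object; FORCE is the grip in N (left out, the last holds). Time passes only in rows, so rows that do not move let the fingers close. It gives the time, the measured TCP pose, the force, the opening and the grip force at its end, in the units of the state.
- ctrl.get_obs(): the state, without advancing time (a new reading comes with each control period).
- read_camera(name): name is "side" or "top" or "wrist"; returns (picture, depth): 480x640x3 uint8, red, green, blue; 480x640 float32, m along the optical axis (not along the pixel's ray), 0 where there is no reading.
- camera_params(name): a dict with "intrinsics" (3x3 intrinsics, pixels), "rvec" (rotation vector, rad) and "tvec" (3), from world to camera coordinates, as OpenCV has them; the wrist camera has in their place "T_tool_cam" (4x4, takes a point from camera to tool coordinates, whose origin is the TCP and whose axes are the flange's). Camera axes: x right, y down, z forward; pixel columns grow to the right and rows downward; lengths in m; the calibration is good to about 2 mm. A picture is of the moment at which its call begins: read the wrist's pose just before it. camera_params takes no time and is no camera call.
- ctrl.finish_job(): hands the job in; it is judged then, once.
The state is a dict: "t": time; "joints": joint angles; "dq": joint speeds; "joint_torque": joint torques, N m; "tool_pos": TCP position; "ee_rot": TCP orientation; "ft_force": force on the tool from outside, world axes, zero at the start; "ft_torque": the same for the moment, N m; "width": finger opening in m; "grasp_force": force on a finger pad.
Only numpy, scipy, OpenCV 4.12 (cv2) and the standard library are available. Lean on these libraries where they do the work, as an engineer would, in place of code of your own. Each camera call takes 0.05 s, during which the arm holds its last target. There are 200 camera calls.

## Working session

There is one attempt and no reset: what is moved stays moved. The work goes in short steps, Python scripts to look and compute and a shell command to move; the robot and the scene stay as the last step left them, time stands still between calls to the robot, and variables do not carry over. Pictures are saved under pics/ and viewed, at most 10 in all, crops included, and the job is handed in when it is done.

```bash
mkdir -p pics; cat > h.py <<'E'
import numpy as np, cv2
from cell import ctrl, read_camera, camera_params
def snap(n,f):
    p,d=read_camera(n); cv2.imwrite(f'pics/{f}.png',p[:,:,::-1]); np.save(f'pics/{f}.npy',d); return p,d
def w(n,u,v,z=None,d=None):
    P=camera_params(n);K=np.array(P['intrinsics']);R=cv2.Rodrigues(np.array(P['rvec'],float))[0];t=np.array(P['tvec'],float).ravel()
    r=np.linalg.inv(K)@[u,v,1]
    if z is None: return R.T@(r*d-t)
    c=-R.T@t; q=R.T@r
    return c+q*(z-c[2])/q[2]
E
python3 - <<'E'
from h import *
snap('top','top1');snap('side','side1')
o=ctrl.get_obs();print(o['t'],o['tool_pos'],o['ee_rot'],o['width'],ctrl.grip_depth)
E
```

```text
0.1 [ 0.12861436 -0.50836823  0.2305464 ] [[ 9.69458778e-01  2.45253950e-01 -4.22674064e-04]
 [ 2.45254314e-01 -9.69457260e-01  1.71559853e-03]
 [ 1.09928746e-05 -1.76686469e-03 -9.99998439e-01]] 0.0852988945169963 0.0187
```

View pics/top1.png

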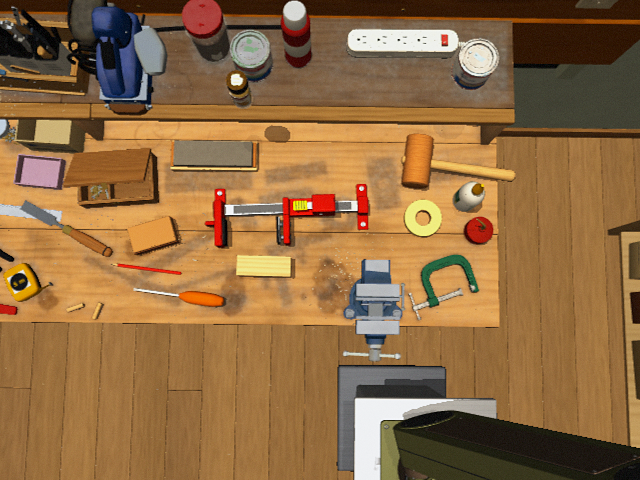

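View pics/side1.png

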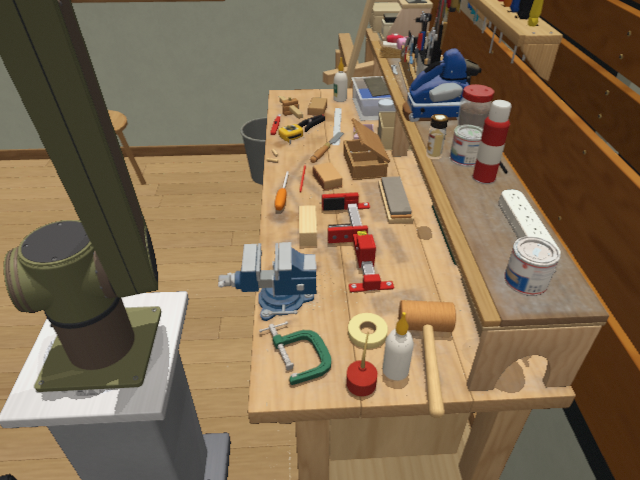

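The top view shows the clamp from (215,215), its fixed jaw, to (363,207), its foot. The sliding jaw is at (286,220) and the block at (265,266). The clamp's +y points roughly along world +y. I'll enlarge this area.

```bash
python3 - <<'E'
from h import *
p=cv2.imread('pics/top1.png');d=np.load('pics/top1.npy')
cv2.imwrite('pics/c1.png',cv2.resize(p[170:310,190:380],None,fx=4,fy=4,interpolation=cv2.INTER_CUBIC))
P=camera_params('top');print(P['intrinsics'],w('top',320,240,0))
for u,v in [(265,266),(220,235),(363,215),(300,205),(323,201),(345,208),(225,257)]: print(u,v,w('top',u,v,d=d[v,u]).round(4))
E
```

```text
[[616.66232804   0.         324.89674853]
 [  0.         616.66232804 245.33072987]
 [  0.           0.           1.        ]] [0.50449455 0.23989216 0.        ]
265 266 [0.4398 0.362  0.0398]
220 235 [0.5078 0.4634 0.0453]
363 215 [0.5627 0.1412 0.0078]
300 205 [0.5774 0.2855 0.0473]
323 201 [0.5833 0.234  0.0675]
345 208 [0.5758 0.1835 0.024 ]
225 257 [0.4627 0.4578 0.001 ]
```

View pics/c1.png

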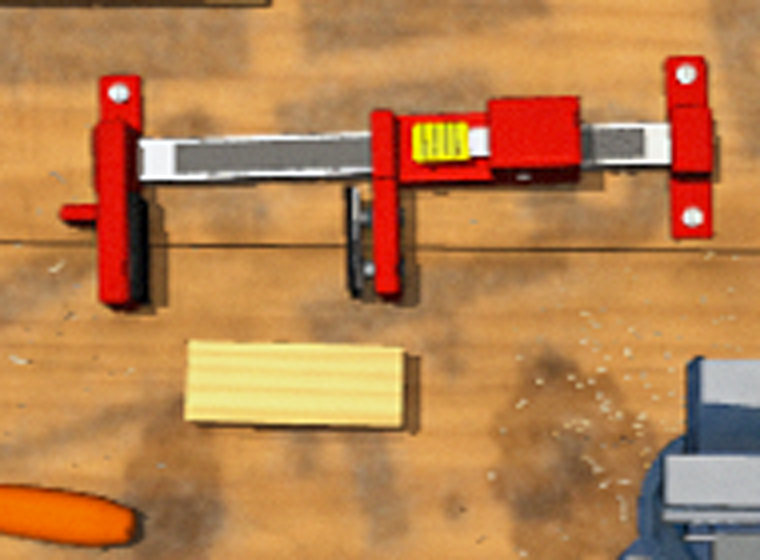

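The crop (4x, offset 190,170) shows the bar's centre line running from (160,160) to (650,143). The block's top corners are (187,342), (404,350), (402,428) and (185,420). The yellow pad's centre is (440,142), the sliding jaw plate is at x 373–398, and the fixed jaw's pad face is at x≈147.

```bash
cat >> h.py <<'E'
def c(x,y,z): return w('top',190+x/4-.375,170+y/4-.375,z)
E
python3 - <<'E'
from h import *
P=camera_params('top');R=cv2.Rodrigues(np.array(P['rvec'],float))[0];print('cam',(-R.T@np.array(P['tvec'],float).ravel()).round(3),R.round(3).tolist())
f=lambda n,x,y,z:print(n,c(x,y,z).round(4))
for n,x,y in [('bl',187,342),('br',404,350),('rr',402,424),('rl',185,420)]: f(n,x,y,.045)
print('block ctr',np.mean([c(*q,.045) for q in [(187,342),(404,350),(402,424),(185,420)]],0).round(4))
f('barL hi',160,139,.022);f('barL lo',160,181,.022);f('barR hi',650,124,.022);f('barR lo',650,163,.022)
f('pad',440,142,.052)
f('jawtipFixed L',100,303,.048);f('jawtipFixed R',130,303,.048);f('fixed jaw top L',96,122,.048)
f('slidetip L',376,294,.048);f('slidetip R',398,294,.048);f('slide top L',372,110,.048);f('slide top R',396,110,.048)
f('house TL',489,98,.07);f('house BR',579,167,.07);f('house TR',579,97,.07)
f('foot L',672,107,.03);f('foot R',712,107,.03);f('bolt',686,74,.01);f('bolt2',692,217,.01);f('bolt3',118,93,.01)
# bar mask
p=cv2.imread('pics/top1.png');s=cv2.cvtColor(p,cv2.COLOR_BGR2HSV)[:,:,1]
for a,b in((228,280),(338,356)):
  v,u=np.where(s[195:220,a:b]<50);u+=a;v+=195
  L=np.array([w('top',x,np.mean(v[u==x]),.022) for x in np.unique(u)]);n=[np.sum(u==x) for x in np.unique(u)]
  print(a,np.polyfit(L[:,1],L[:,0],1),L.mean(0),np.mean(n))
E
```

```text
cam [0.331 0.236 1.414] [[0.01, -1.0, 0.006], [-0.994, -0.01, -0.113], [0.113, -0.005, -0.994]]
bl [0.463  0.4257 0.045 ]
br [0.4598 0.3048 0.045 ]
rr [0.4186 0.3053 0.045 ]
rl [0.4195 0.4257 0.045 ]
block ctr [0.4402 0.3654 0.045 ]
barL hi [0.5817 0.4474 0.022 ]
barL lo [0.5574 0.4467 0.022 ]
barR hi [0.5935 0.1672 0.022 ]
barR lo [0.5708 0.1671 0.022 ]
pad [0.5763 0.2862 0.052 ]
jawtipFixed L [0.4841 0.4743 0.048 ]
jawtipFixed R [0.4842 0.4576 0.048 ]
fixed jaw top L [0.5863 0.4796 0.048 ]
slidetip L [0.4907 0.3208 0.048 ]
slidetip R [0.4909 0.3085 0.048 ]
slide top L [0.5948 0.3248 0.048 ]
slide top R [0.595  0.3113 0.048 ]
house TL [0.598  0.2588 0.07  ]
house BR [0.5599 0.2086 0.07  ]
house TR [0.5992 0.209  0.07  ]
foot L [0.6019 0.1551 0.03  ]
foot R [0.6022 0.1323 0.03  ]
bolt [0.6253 0.1459 0.01  ]
bolt2 [0.5417 0.1422 0.01  ]
bolt3 [0.6105 0.4742 0.01  ]
228 [-0.03538288  0.58535131] [0.57146159 0.39255486 0.022     ] 10.788461538461538
338 [-0.03187291  0.58696315] [0.58122544 0.18001858 0.022     ] 10.666666666666666
```

```bash
python3 -m crank '[[[0,0,0],5.8,1],[[0,0,0],5.8,1],[[0.02,-0.035,0],0,1],[[0.026,-0.042,0],0,1],[[0.026,-0.042,0],0,1],[[0.026,-0.042,0],0,1],[[0.026,-0.042,0],0,1],[[0.026,-0.042,0],0,1],[[0.026,-0.042,0],0,1],[[0.026,-0.042,0],0,1],[[0.026,-0.042,0],0,1],[[0,0,0],0,1]]' 30
cat >> h.py <<'E'
A=np.radians(2.6)
def togo(p):
    o=ctrl.get_obs();R=np.array(o['ee_rot']);print('t',o['t'],'pos',np.round(o['tool_pos'],4),'yaw',np.degrees(np.arctan2(R[1,0],R[0,0])).round(2),'w',o['width'],'F',np.round(o['ft_force'],1))
    print('shift',(R.T@(np.array(p)-o['tool_pos'])).round(4))
E
python3 -c "
from h import *
togo([.5763,.2862,.1])
d=np.load('pics/top1.npy');print([w('top',u,v,d=d[v,u]).round(3) for u,v in((375,280),(380,268),(375,325),(375,265))])"
```

```text
t: 1.3
tool_pos: [0.3419, -0.123, 0.2312]
ee_rot: [[0.998, 0.057, 0.001], [0.057, -0.998, 0.002], [0.001, -0.002, -1.0]]
ft_force: [-0.3, -1.2, -0.1]
width: 0.0001
grasp_force: 0.0
t 1.3 pos [ 0.3419 -0.123   0.2312] yaw 3.26 w 6.625606436515108e-05 F [-0.3 -1.2 -0.1]
shift [ 0.2571 -0.3949  0.1323]
[array([0.406, 0.124, 0.128]), array([0.432, 0.112, 0.113]), array([0.313, 0.124, 0.131]), array([0.439, 0.122, 0.111])]
```

```bash
python3 -m crank '[[[0.026,-0.04,0],0.6,1],[[0.026,-0.04,0],0,1],[[0.026,-0.04,0],0,1],[[0.026,-0.04,0],0,1],[[0.026,-0.04,0],0,1],[[0.026,-0.04,0],0,1],[[0.026,-0.04,0],0,1],[[0.026,-0.04,0],0,1],[[0.024,-0.035,0],0,1],[[0.015,-0.02,0],0,1],[[0,0,0],0,1],[[0,0,0],0,1]]' | head -2
python3 -c "
from h import *
togo([.5763,.2862,.1]); snap('wrist','w1')
o=ctrl.get_obs();np.savez('pics/w1p.npz',p=o['tool_pos'],R=o['ee_rot']);P=camera_params('wrist');print(P)"
```

```text
t: 2.5
tool_pos: [0.5697, 0.1486, 0.2409]
t 2.5 pos [0.5697 0.1486 0.2409] yaw 11.64 w 2.2540016534186995e-05 F [ 0.2 -0.9 -0.3]
shift [ 0.0347 -0.119   0.1532]
{'intrinsics': array([[416.93908699,   0.        , 323.56051645],
       [  0.        , 416.93908699, 236.81946349],
       [  0.        ,   0.        ,   1.        ]]), 'T_tool_cam': array([[ 2.51856080e-04, -9.49270507e-01, -3.14460557e-01,
         8.03877931e-02],
       [ 9.99999952e-01,  1.82275735e-04,  2.50674009e-04,
        -1.53400422e-05],
       [-1.80638915e-04, -3.14460605e-01,  9.49270507e-01,
        -1.42510708e-01],
       [ 0.00000000e+00,  0.00000000e+00,  0.00000000e+00,
         1.00000000e+00]])}
```

View pics/w1.png

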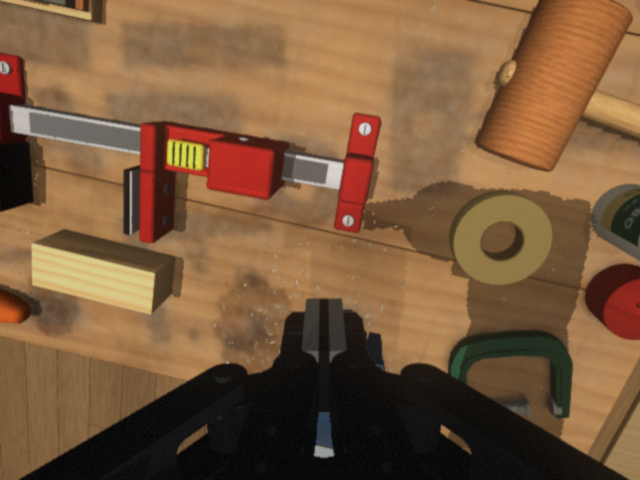

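The wrist view shows the yellow pad's centre at (186,155), the bar's right end near (318,170), the foot's bolts at (364,129) and (348,221), and the bar's left end near (15,119). The arm lagged during the fast rows and the yaw drifted to 11.6°. I'll cross-check the pad's position from this view.

```bash
cat >> h.py <<'E'
def ww(f,u,v,z):
    q=np.load(f'pics/{f}p.npz');P=camera_params('wrist');T=np.array(P['T_tool_cam']);R=q['R']@T[:3,:3];c0=q['R']@T[:3,3]+q['p']
    r=R@np.linalg.inv(np.array(P['intrinsics']))@[u,v,1]; return (c0+r*(z-c0[2])/r[2]).round(4)
E
python3 -c "
from h import *
for n,u,v,z in (('pad',186,155,.052),('bolt',364,129,.01),('bolt2',348,221,.01),('barL hi',25,107,.022),('barL lo',25,134,.022),('barR hi',335,158,.022),('barR lo',335,187,.022),('fixface',34,170,.045),('block',32,240,.045),('block',155,270,.045),('block',172,250,.045),('plate R',164,150,.048),('jawtipR',157,217,.048)): print(n,ww('w1',u,v,z))"
python3 -m crank '[[[0.005,-0.02,0],3,1],[[0.005,-0.02,0],3,1],[[0.005,-0.02,0],3,1],[[0.005,-0.02,0.01],0,1],[[0.005,-0.02,0.02],0,1],[[0,0,0.02],0,1],[[0,0,0.02],0,1],[[0,0,0],0,1],[[0,0,0],0,1]]' >/dev/null
python3 -c "
from h import *
togo([.5763,.2862,.08])"
```

```text
pad [0.5784 0.2842 0.052 ]
bolt [0.6255 0.1474 0.01  ]
bolt2 [0.5417 0.1426 0.01  ]
barL hi [0.5823 0.4457 0.022 ]
barL lo [0.5582 0.4466 0.022 ]
barR hi [0.5977 0.1662 0.022 ]
barR lo [0.5729 0.1608 0.022 ]
fixface [0.5343 0.4206 0.045 ]
block [0.4668 0.4246 0.045 ]
block [0.4653 0.3061 0.045 ]
block [0.489  0.2918 0.045 ]
plate R [0.5776 0.3047 0.048 ]
jawtipR [0.5182 0.3064 0.048 ]
t 3.45 pos [0.5885 0.1757 0.1857] yaw 11.46 w 8.394907377319031e-05 F [0.5 0.2 0.1]
shift [ 0.0123 -0.0907  0.1232]
```

```bash
python3 -c "
from h import *
o=ctrl.get_obs();print(np.round(o['joints'],2),np.round(o['ft_force'],1),np.round(o['joint_torque'],1),o['tool_pos'],np.array(o['ee_rot']).round(3).tolist())"
python3 -m crank '[[[0,0,0],3,1]]'
python3 -c "
from h import *
o=ctrl.get_obs();print(np.round(o['joints'],2))"
```

```text
[ 11.41  25.68   0.79  66.38  10.03 179.94] [0.5 0.2 0.1] [  0.1 -49.3  24.1   0.2   0.6  -0. ] [0.58851623 0.17568015 0.18571112] [[0.98, 0.192, -0.056], [0.199, -0.966, 0.166], [-0.022, -0.174, -0.984]]
t: 3.55
tool_pos: [0.5915, 0.1633, 0.1873]
ee_rot: [[0.985, 0.164, -0.059], [0.172, -0.969, 0.178], [-0.028, -0.186, -0.982]]
ft_force: [0.4, 1.1, -0.3]
width: -0.0002
grasp_force: 0.0
[  9.87  25.83   1.17  66.97  10.7  179.94]
```

Joint 6 is at its 180° limit, so I'll use the half-turn orientation, with tool x = −clamp x and tool y = +clamp y.

```bash
python3 -m crank '[[[0,0,0],-8.5,1],[[0,0,0],-8.5,1],[[0,0,0],-8.5,1],[[0,0,0],-8.5,1],[[0,0,0],-8.5,1],[[0,0,0],-8.5,1],[[0,0,0],-8.5,1],[[0,0,0],-8.5,1],[[0,0,0],-8.5,1],[[0,0,0],-8.5,1],[[0,0,0],0,1],[[0,0,0],0,1]]'
python3 -c "
from h import *
o=ctrl.get_obs();print(np.round(o['joints'],2));togo([.5773,.2855,.09])"
```

```text
t: 4.75
tool_pos: [0.5918, 0.1612, 0.1869]
ee_rot: [[-0.072, 0.996, -0.059], [0.981, 0.081, 0.177], [0.181, -0.045, -0.982]]
ft_force: [-0.1, 0.3, 0.2]
width: -0.0005
grasp_force: 0.0
[ 9.71 25.83  1.13 66.94 10.63 95.12]
t 4.75 pos [0.5918 0.1612 0.1869] yaw 94.2 w -0.00047592351759211094 F [-0.1  0.3  0.2]
shift [1.054e-01 1.000e-04 1.181e-01]
```

The limit left a 10.6° tilt in the commanded pose (j5). Unwinding to the opposite j6 limit should remove it.

```bash
R='x'; python3 -m crank '[[[0,0,0],-8.59,1],[[0,0,0],-8.59,1],[[0,0,0],-8.59,1],[[0,0,0],-8.59,1],[[0,0,0],-8.59,1],[[0,0,0],-8.59,1],[[0,0,0],-8.59,1],[[0,0,0],-8.59,1],[[0,0,0],-8.59,1],[[0,0,0],-8.59,1],[[0,0,0],-8.59,1],[[0,0,0],-8.59,1]]' >/dev/null
python3 -m crank '[[[0,0,0],-8.59,1],[[0,0,0],-8.59,1],[[0,0,0],-8.59,1],[[0,0,0],-8.59,1],[[0,0,0],-8.59,1],[[0,0,0],-8.59,1],[[0,0,0],-8.59,1],[[0,0,0],-8.59,1],[[0,0,0],-8.59,1],[[0,0,0],-8.59,1],[[0,0,0],-8.59,1],[[0,0,0],-8.59,1]]' >/dev/null
python3 -m crank '[[[0,0,0],-8.59,1],[[0,0,0],-8.59,1],[[0,0,0],-8.59,1],[[0,0,0],-8.59,1],[[0,0,0],-8.59,1],[[0,0,0],-8.59,1],[[0,0,0],-8.59,1],[[0,0,0],-5,1],[[0,0,0],-5,1],[[0,0,0],0,1]]' >/dev/null
python3 -c "
from h import *
o=ctrl.get_obs();print(np.round(o['joints'],2));togo([.5773,.2855,.09])"
```

```text
[  10.54   25.71    0.91   66.63   10.36 -179.8 ]
t 8.15 pos [0.59   0.1684 0.1864] yaw 10.34 w -8.763907258232797e-05 F [-0.4  0.9 -0.3]
shift [ 0.011  -0.0983  0.1157]
```

```bash
python3 -m crank '[[[0,0,0],-6,1],[[0,0,0],-6,1],[[0,0,0],-6,1],[[0,0,0],0,1]]' >/dev/null
python3 -c "
from h import *
o=ctrl.get_obs();print(np.round(o['joints'],2));togo([.5773,.2855,.09])"
```

```text
[  20.46   24.13   -1.21   63.33    6.51 -179.83]
t 8.55 pos [0.5651 0.2496 0.1863] yaw 20.29 w -0.00017662180493544945 F [-0.7 -0.1  0.7]
shift [ 0.0217 -0.0183  0.0996]
```

```bash
python3 -m crank '[[[0,0.02,0],-6,1],[[0,0.02,0],-6,1],[[0,0.02,0],-6,1],[[0,0,0],0,1]]' >/dev/null
python3 -c "
from h import *
o=ctrl.get_obs();print(np.round(o['joints'],2));togo([.5773,.2855,.09])"
```

```text
[  27.69   23.24   -3.21   61.02    0.97 -179.86]
t 8.95 pos [0.5427 0.2909 0.181 ] yaw 27.55 w -1.4554352514255049e-05 F [-0.3  1.5 -0.8]
shift [0.0241 0.0224 0.0918]
```

```bash
python3 -m crank '[[[0,0.01,0],-3,1],[[0,0,0],8,1],[[0,0,0],8.5,1],[[0,0,0],8.5,1],[[0,0,0],8.5,1],[[0,0,0],8.5,1],[[0,0,0],8.5,1],[[0,0,0],8.5,1],[[0,0,0],8.5,1],[[0,0,0],8.5,1],[[0,0,0],8.5,1],[[0,0,0],8.5,1]]' >/dev/null
python3 -m crank '[[[0,0,0],8.5,1],[[0,0,0],8.5,1],[[0,0,0],8.5,1],[[0,0,0],8.5,1],[[0,0,0],8.5,1],[[0,0,0],8.5,1],[[0,0,0],8.5,1],[[0,0,0],8.5,1],[[0,0,0],8.5,1],[[0,0,0],8.5,1],[[0,0,0],8.5,1],[[0,0,0],8.5,1]]' >/dev/null
python3 -c "
from h import *
o=ctrl.get_obs();print(np.round(o['joints'],2),np.array(o['ee_rot']).round(3).tolist());togo([.5773,.2855,.09])"
```

```text
[ 2.871e+01  2.322e+01 -3.260e+00  6.093e+01 -2.000e-02  1.545e+01] [[-0.972, -0.23, 0.04], [-0.229, 0.973, 0.021], [-0.044, 0.012, -0.999]]
t 11.35 pos [0.5403 0.2957 0.1808] yaw -166.76 w 8.082908937710898e-05 F [-0.3  0.   0.3]
shift [-0.0297 -0.0195  0.092 ]
```

```bash
python3 -m crank '[[[-0.01,-0.007,0.02],5.3,1],[[-0.015,-0.005,0.02],5.3,1],[[-0.01,-0.003,0.02],0,1],[[0,0,0.01],0,1],[[0,0,0],0,1],[[0,0,0],0,1]]' >/dev/null
python3 -c "
from h import *
o=ctrl.get_obs();print(np.array(o['ee_rot']).round(3).tolist());togo([.5773,.2855,.056])"
```

```text
[[-0.998, -0.055, 0.039], [-0.054, 0.998, 0.022], [-0.04, 0.02, -0.999]]
t 11.95 pos [0.5792 0.2883 0.1124] yaw -176.91 w -0.00035799086167945796 F [-0.5 -0.1  1.1]
shift [ 0.0043 -0.0038  0.0562]
```

```bash
python3 -m crank '[[[0.004,-0.004,0.015],0.5,1],[[0,0,0.015],0,1],[[0,0,0.015],0,1],[[0,0,0.009],0,1],[[0,0,0],0,1],[[0,0,0],0,1]]' | sed -n '2p;4p'
python3 -c "
from h import *
togo([.5773,.2855,.042])"
```

```text
tool_pos: [0.5782, 0.2858, 0.0588]
ft_force: [0.7, 0.4, 0.3]
t 12.55 pos [0.5782 0.2858 0.0588] yaw -177.37 w -4.3662575612569676e-05 F [0.7 0.4 0.3]
shift [ 0.0016 -0.0006  0.0167]
```

```bash
python3 -m crank '[[[0,0,0.004],0,1],[[0,0,0.004],0,1],[[0,0,0.004],0,1],[[0,0,0],0,1]]' | sed -n '2p;4p'
python3 -m crank '[[[0,0,0.002],0,1],[[0,0,0.002],0,1],[[0,0,0],0,1],[[0,0,0],0,1]]' | sed -n '2p;4p'
```

```text
tool_pos: [0.5788, 0.2864, 0.046]
ft_force: [-0.4, 1.7, 3.0]
tool_pos: [0.579, 0.2865, 0.0432]
ft_force: [-2.1, 2.2, 8.8]
```

```bash
python3 -m crank '[[[0,0,0.001],0,1],[[0,-0.004,0],0,1],[[0,-0.004,0],0,1],[[0,-0.004,0],0,1],[[0,-0.004,0],0,1],[[0,-0.004,0],0,1],[[0,-0.004,0],0,1],[[0,0,0],0,1]]' | sed -n '2p;4p'
```

```text
tool_pos: [0.5802, 0.2623, 0.0428]
ft_force: [-2.3, 0.3, 15.6]
```

```bash
python3 -m crank '[[[0,-0.005,0],0,1],[[0,-0.005,0],0,1],[[0,-0.005,0],0,1],[[0,-0.005,0],0,1],[[0,-0.005,0],0,1],[[0,-0.005,0],0,1],[[0,0,0],0,1]]' | sed -n '2p;4p'
python3 -m crank '[[[0,-0.003,0],0,1],[[0,-0.003,0],0,1],[[0,-0.003,0],0,1],[[0,0,0],0,1]]' | sed -n '2p;4p'
```

```text
tool_pos: [0.5817, 0.2357, 0.0428]
ft_force: [-5.1, 9.0, 15.8]
tool_pos: [0.5844, 0.2301, 0.0441]
ft_force: [-4.3, 14.5, 17.6]
```

```bash
python3 -m crank '[[[0,-0.003,0],0,1],[[0,-0.003,0],0,1],[[0,0,0],0,1]]' | sed -n '2p;4p'
python3 -c "
from h import *
snap('top','top2')
p=cv2.imread('pics/top2.png')
cv2.imwrite('pics/c2.png',cv2.resize(p[170:310,190:380],None,fx=4,fy=4,interpolation=cv2.INTER_CUBIC))"
```

```text
tool_pos: [0.5856, 0.2252, 0.0445]
ft_force: [-2.1, 17.4, 17.1]
```

View pics/c2.png

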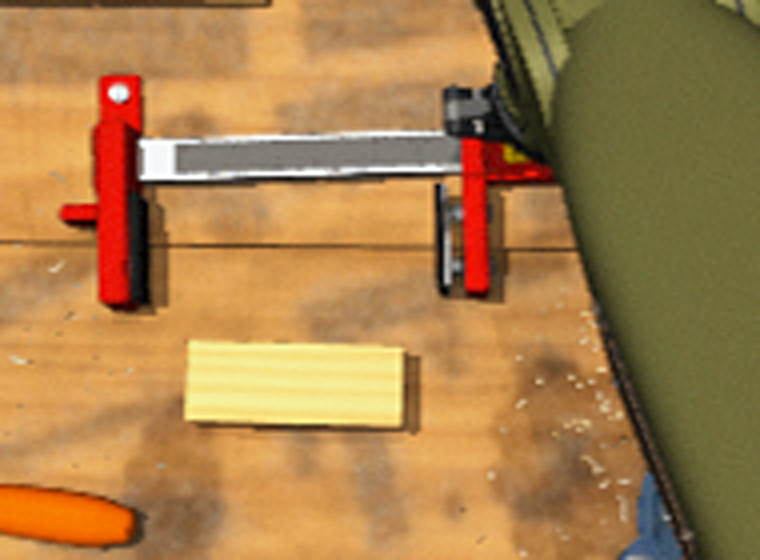

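The crop shows the jaw plate moved from x=373 to x=463, about 50 mm back, with the pad face at 437, so the jaw is at or near the stop. I'll push slightly further to confirm.

```bash
python3 -m crank '[[[0.001,-0.003,0],0,1],[[0.001,-0.003,0],0,1],[[0,0,0],0,1]]' | sed -n '2p;4p'
python3 -m crank '[[[0.001,-0.004,0],0,1],[[0.001,-0.004,0],0,1],[[0,0,0],0,1]]' | sed -n '2p;4p'
python3 -c "
from h import *
snap('top','top3')
a=cv2.imread('pics/top2.png');b=cv2.imread('pics/top3.png');P=lambda p:p[213:242,290:320,2].astype(int)-p[213:242,290:320,1]
for p in (a,b):print(P(p).mean(0).round(0).astype(int))"
```

```text
tool_pos: [0.5856, 0.2251, 0.0447]
ft_force: [-0.6, 31.8, 10.9]
tool_pos: [0.5856, 0.2251, 0.0449]
ft_force: [2.1, 51.0, 2.9]
[ 56  55  56  55  55  55  55  56  45  11   4  10  20  29  24  52 186 220
 215 211 204 140  48  35  38  38  51  57  58  56]
[ 56  55  55  55  55  55  55  56  45  11   4   9  20  28  25  48 184 220
 216 215 211 153  54  35  39  39  48  54  57  56]
```

The end stop is confirmed: no movement while the force rose. Backing off and up.

```bash
python3 -m crank '[[[0,0.008,0],0,1],[[0,0.008,0],0,1],[[0,0.004,-0.005],0,1],[[0,0,-0.02],0,1],[[0,0,-0.03],0,1],[[0,0,-0.03],0,1],[[0,0,-0.03],0,-0.4],[[0,0,0],0,-0.4],[[0,0,0],0,-0.4]]' | sed -n '2p;4p'
python3 -c "
from h import *
snap('top','top4')
p=cv2.imread('pics/top4.png')
cv2.imwrite('pics/c4.png',cv2.resize(p[170:310,190:380],None,fx=4,fy=4,interpolation=cv2.INTER_CUBIC))
togo([.38,.365,.15])"
```

```text
tool_pos: [0.573, 0.2199, 0.1544]
ft_force: [0.8, -0.9, -0.0]
t 17.2 pos [0.5722 0.2196 0.1533] yaw -177.4 w 0.0501184395582541 F [-0.5  0.2 -0.1]
shift [ 0.1854  0.154  -0.001 ]
```

View pics/c4.png

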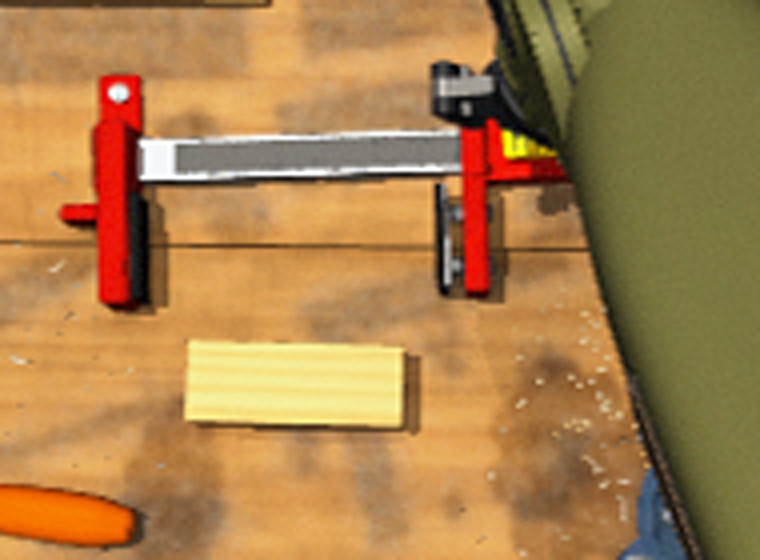

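The crop shows the jaw staying back at its stop (plate at x=463), the yellow release free, and the block unmoved at (187..404, 342..428). Next I go behind the block.

```bash
python3 -m crank '[[[0.015,0.013,0],0,-0.4],[[0.023,0.019,0],0,-0.4],[[0.023,0.019,0],0,-0.4],[[0.023,0.019,0],0,-0.4],[[0.023,0.019,0],0,-0.4],[[0.023,0.019,0],0,-0.4],[[0.023,0.019,0],0,-0.4],[[0.02,0.017,0],0,-0.4],[[0.01,0.01,0],0,-0.4],[[0,0,0],0,-0.4],[[0,0,0],0,-0.4]]' | sed -n '2p;4,5p'
python3 -c "
from h import *
togo([.385,.365,.01]);print('screwdriver',c(137,525,.015),ctrl.get_obs()['joints'])"
```

```text
tool_pos: [0.383, 0.3654, 0.1494]
ft_force: [0.2, 0.4, -0.7]
width: 0.0596
t 18.3 pos [0.383  0.3654 0.1494] yaw -177.36 w 0.0595961747085547 F [ 0.2  0.4 -0.7]
shift [ 0.0036 -0.0031  0.1394]
screwdriver [0.3618988  0.45536727 0.015     ] [ 44.08469911  16.37666302 -18.68821765  52.49677223  -0.71846297
  41.40466521]
```

```bash
python3 -m crank '[[[0.002,-0.003,0.015],0,-0.4],[[0,0,0.025],0,-0.4],[[0,0,0.025],0,-0.4],[[0,0,0.025],0,-0.4],[[0,0,0.02],0,-0.4],[[0,0,0.015],0,-0.4],[[0,0,0.01],0,-0.4],[[0,0,0],0,-0.4],[[0,0,0],0,-0.4]]' | sed -n '2p;4,5p'
python3 -c "
from h import *
togo([.385,.365,.01])"
```

```text
tool_pos: [0.3872, 0.3654, 0.0152]
ft_force: [-0.1, 0.3, -0.0]
width: 0.0598
t 19.2 pos [0.3872 0.3654 0.0152] yaw -177.44 w 0.059807453760235975 F [-0.1  0.3 -0. ]
shift [ 0.0024 -0.0004  0.0051]
```

```bash
python3 -m crank '[[[-0.006,0,0.004],0,-0.4],[[-0.006,0,0.002],0,-0.4],[[-0.006,0,0],0,-0.4],[[-0.004,0,0],0,-0.4],[[-0.004,0,0],0,-0.4],[[-0.005,0,0],0,-0.4],[[-0.006,0,0],0,-0.4],[[-0.006,0,0],0,-0.4],[[-0.006,0,0],0,-0.4],[[-0.006,0,0.001],0,-0.4],[[-0.006,0,0],0,-0.4],[[-0.006,0,0],0,-0.4]]' | sed -n '2p;4,5p'
python3 -m crank '[[[-0.006,0,0],0,-0.4],[[-0.006,0,0.001],0,-0.4],[[-0.006,0,0],0,-0.4],[[-0.006,0,0],0,-0.4],[[-0.006,0,0],0,-0.4],[[-0.004,0,0],0,-0.4],[[0,0,0],0,-0.4]]' | sed -n '2p;4,5p'
```

```text
tool_pos: [0.4542, 0.3687, 0.0106]
ft_force: [-1.4, 0.4, 0.0]
width: 0.0599
tool_pos: [0.4887, 0.3705, 0.0112]
ft_force: [-0.8, 0.7, -0.4]
width: 0.0604
```

```bash
python3 -m crank '[[[-0.004,0,0],0,-0.4],[[-0.004,0,0],0,-0.4],[[-0.003,0,0],0,-0.4],[[0,0,0],0,-0.4]]' | sed -n '2p;4p'
python3 -m crank '[[[-0.003,0,0],0,-0.4],[[-0.002,0,0],0,-0.4],[[0,0,0],0,-0.4]]' | sed -n '2p;4p'
```

```text
tool_pos: [0.4994, 0.371, 0.0116]
ft_force: [0.0, -0.5, 0.5]
tool_pos: [0.5041, 0.3711, 0.0118]
ft_force: [-0.5, 0.2, 0.8]
```

```bash
python3 -m crank '[[[-0.002,0,0],0,-0.4],[[-0.002,0,0],0,-0.4],[[0,0,0],0,-0.4]]' | sed -n '2p;4p'
python3 -m crank '[[[-0.002,0,0],0,-0.4],[[-0.002,0,0],0,-0.4],[[0,0,0],0,-0.4]]' | sed -n '2p;4p'
```

```text
tool_pos: [0.5067, 0.3711, 0.0117]
ft_force: [-3.4, 0.1, 1.0]
tool_pos: [0.5067, 0.3711, 0.0117]
ft_force: [-11.6, 0.9, 8.1]
```

The block is against the bar: movement stopped and force rose to 12 N. I'll back off, rise and look.

```bash
python3 -m crank '[[[0.006,0,0],0,-0.4],[[0.012,0,0],0,-0.4],[[0.012,0,0],0,-0.4],[[0,0,-0.015],0,-0.4],[[0,0,-0.025],0,1],[[0,0,-0.025],0,1],[[0,0,-0.025],0,1],[[0,0,-0.025],0,1],[[0,-0.02,-0.01],0,1],[[0,-0.03,0],0,1],[[0,-0.03,0],0,1],[[0,0,0],0,1]]' | sed -n '2p;4p'
python3 -c "
from h import *
snap('top','top5')
p=cv2.imread('pics/top5.png')
cv2.imwrite('pics/c5.png',cv2.resize(p[170:310,190:380],None,fx=4,fy=4,interpolation=cv2.INTER_CUBIC))
togo([.5,.22,.15])"
```

```text
tool_pos: [0.4788, 0.2826, 0.1332]
ft_force: [-0.6, -0.1, 0.3]
t 23.65 pos [0.4794 0.2845 0.1334] yaw -177.55 w 0.00010755176204924806 F [ 0.4 -0.2 -0.3]
shift [-0.0185 -0.065  -0.0171]
```

View pics/c5.png

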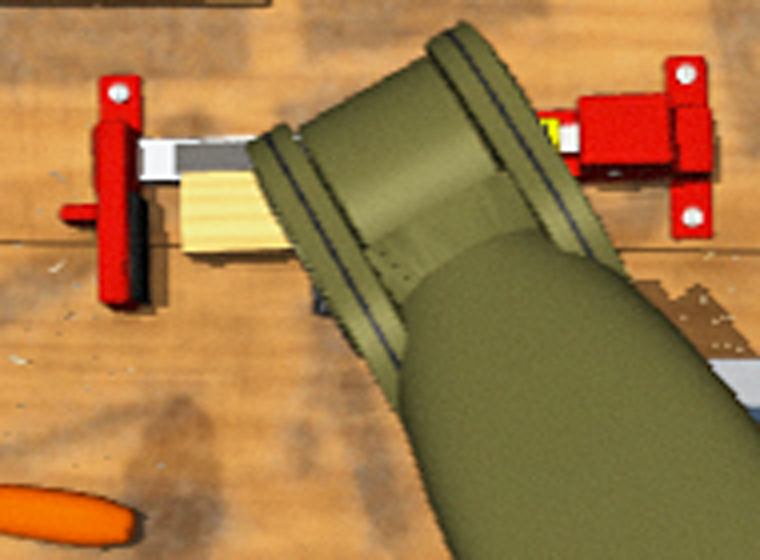

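The block's rear edge now lies along the bar (crop y≈172) and it is still short of the fixed jaw, as wanted. The housing (to x=673) abuts the foot, which confirms the stop. Next I go behind the jaw arm.

```bash
python3 -m crank '[[[-0.01,-0.015,-0.005],0,1],[[-0.012,-0.018,0],0,1],[[-0.012,-0.018,0],0,1],[[-0.006,-0.008,0],0,1],[[0,0,0],0,1],[[0,0,0],0,1]]' | sed -n '2p;4p'
python3 -c "
from h import *
togo([.521,.226,.022]);print(w('top',357,300,.12),w('top',362,262,.11))"
```

```text
tool_pos: [0.5225, 0.2306, 0.1392]
ft_force: [-0.4, 0.0, -0.2]
t 24.25 pos [0.5225 0.2306 0.1392] yaw -177.38 w -0.00014361119798928968 F [-0.4  0.  -0.2]
shift [ 0.0063 -0.0069  0.1169]
[0.36416994 0.16082065 0.12      ] [0.44489701 0.14993982 0.11      ]
```

```bash
python3 -m crank '[[[0.003,-0.004,0.01],0,1],[[0.003,-0.003,0.02],0,1],[[0,0,0.02],0,1],[[0,0,0.02],0,1],[[0,0,0],0,1]]' | sed -n '2p;4p'
python3 -m crank '[[[0,0,0.015],0,1],[[0,0,0.015],0,1],[[0,0,0.01],0,1],[[0,0,0.005],0,1],[[0,0,0],0,1]]' | sed -n '2p;4p'
```

```text
tool_pos: [0.5166, 0.2238, 0.0659]
ft_force: [-0.3, -0.3, -0.5]
tool_pos: [0.5213, 0.2255, 0.0239]
ft_force: [-0.3, 0.3, -0.5]
```

```bash
python3 -m crank '[[[0,0.005,0],0,1],[[0,0.005,0],0,1],[[0,0.004,0],0,1],[[0,0.004,0],0,1],[[0,0.004,0],0,1],[[0,0.004,0],0,1],[[0,0.004,0],0,1],[[0,0,0],0,1]]' | sed -n '2p;4p'
python3 -m crank '[[[0,0.004,0],0,1],[[0,0.004,0],0,1],[[0,0.004,0],0,1],[[0,0.004,0],0,1],[[0,0.004,0],0,1],[[0,0.004,0],0,1],[[0,0,0],0,1]]' | sed -n '2p;4p'
```

```text
tool_pos: [0.5206, 0.2557, 0.0249]
ft_force: [0.1, -3.2, 1.8]
tool_pos: [0.5193, 0.2801, 0.025]
ft_force: [1.8, -3.1, -0.9]
```

```bash
for i in 1 2; do python3 -m crank '[[[0,0.003,0],0,1],[[0,0.002,0],0,1],[[0,0,0],0,1]]' | sed -n '2p;4p'; done
python3 -m crank '[[[0,0.002,0],0,1],[[0,0.002,0],0,1],[[0,0,0],0,1]]' | sed -n '2p;4p'
```

```text
tool_pos: [0.519, 0.2843, 0.0251]
ft_force: [1.3, -4.2, -3.0]
tool_pos: [0.5186, 0.2892, 0.0252]
ft_force: [1.2, -3.4, -2.1]
tool_pos: [0.5183, 0.2928, 0.0253]
ft_force: [1.4, -4.4, -2.0]
```

```bash
for i in 1 2 3; do python3 -m crank '[[[0,0.002,0],0,1],[[0,0.002,0],0,1],[[0,0,0],0,1]]' | sed -n '2p;4p'; done
```

```text
tool_pos: [0.5182, 0.2958, 0.0253]
ft_force: [2.2, -7.6, -2.0]
tool_pos: [0.5181, 0.2984, 0.0253]
ft_force: [3.5, -10.3, -0.2]
tool_pos: [0.5179, 0.3014, 0.0253]
ft_force: [3.3, -13.0, 0.2]
```

```bash
for i in 1 2; do python3 -m crank '[[[0,0.002,0],0,1],[[0,0.002,0],0,1],[[0,0,0],0,1]]' | sed -n '2p;4p'; done
```

```text
tool_pos: [0.5179, 0.3019, 0.0254]
ft_force: [4.9, -21.5, 3.4]
tool_pos: [0.5178, 0.3021, 0.0255]
ft_force: [5.6, -30.5, 7.4]
```

The pad is home: it stopped and the force rose to 30 N. Coming clear.

```bash
python3 -m crank '[[[0,-0.005,0],0,1],[[0,-0.008,0],0,1],[[0,-0.01,0],0,1],[[0,-0.01,0],0,1],[[0,0,0],0,1],[[0,0,-0.02],0,1],[[0,0,-0.03],0,1],[[0,0,-0.03],0,1],[[0,0,-0.03],0,1],[[0,0,-0.03],0,1],[[0,0,0],0,1]]' | sed -n '2p;4p'
python3 -m crank '[[[0.02,-0.02,0],0,1],[[0.03,-0.03,0],0,1],[[0.03,-0.03,0],0,1],[[0.03,-0.03,0],0,1],[[0.02,-0.02,0],0,1],[[0,0,0],0,1],[[0,0,0],0,1],[[0,0,0],0,1]]' | sed -n '2p;4p'
python3 -c "
from h import *
snap('top','top6')
p=cv2.imread('pics/top6.png')
cv2.imwrite('pics/c6.png',cv2.resize(p[170:310,190:380],None,fx=4,fy=4,interpolation=cv2.INTER_CUBIC))"
```

```text
tool_pos: [0.5164, 0.2799, 0.1704]
ft_force: [0.6, 0.6, 1.4]
tool_pos: [0.3912, 0.1426, 0.1576]
ft_force: [-0.1, -0.2, 0.7]
```

View pics/c6.png

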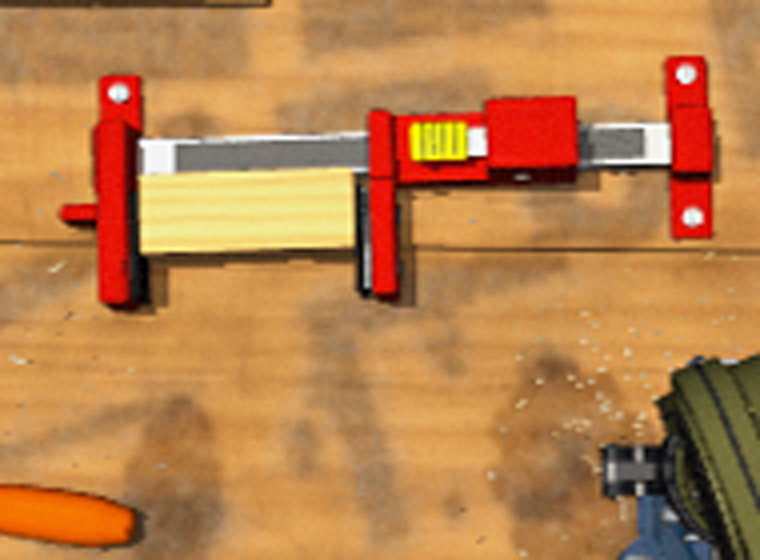

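The crop shows the block seated on the fixed jaw's face (x≈140) and along the bar (y≈172). The sliding pad is compressed: 14 px from plate to pad face, against 25 px relaxed. The release is up and the tool is clear. I'll lift a little and hand in.

```bash
python3 -m crank '[[[0,0,-0.03],0,1],[[0,0,-0.02],0,1],[[0,0,0],0,1],[[0,0,0],0,1]]' | sed -n '1,2p;4p'
python3 -c "
from h import *
print(ctrl.finish_job())"
```

```text
t: 31.5
tool_pos: [0.389, 0.1412, 0.2073]
ft_force: [-0.4, 0.6, -0.7]
the job is handed in; nothing more can be done
None
```

The job is handed in at about 31.5 s: the last picture shows the block held in the clamp, end on the fixed jaw, long side along the bar, sprung pad pressed in, release up and the arm clear; no verdict came back.

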